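# Release the eccentric lock and push the specimen carriage home

## Task

The specimen carriage is locked out of its station by the brass cam in front of it. Push the cam's red lever post round with the fingertips, counterclockwise from above, until the lever meets its stop pin and the cam is at its low point; only then push the carriage forward by its blue rear plate until it is fully home against the two end stops, with the card tray still riding in its bed. Only push: lift neither the carriage nor the tray, and leave the two vials and the eyepiece cap where they stand.

Things in the scene. Friction and masses are not known exactly. Their poses are not given: they have to be found in the camera images.
- fixture: Grey base plate, 230 x 110 x 12 mm, fixed. Origin at the centre of its underside (desk level); +x is forward, the way the carriage slides, +y left, z up. Guide rails from x = -112 to 43 mm, inner faces at y = +-38.5, outer +-47.5, tops 30 mm above the desk. Channel open at the rear
- end_stops (a point): Point midway between the two end stops, on the plane of their rear faces, 31 mm above the desk (their top); x = 43 mm in the fixture's frame
- cam_pivot (a point): Top end of the cam's upright pivot, 48 mm above the desk, at x = 70, y = 0 mm in the fixture's frame. The lever's stop pin, 8 mm thick, top 46 mm above the desk, stands at x = 37, y = 42 mm in that frame
- cam (a joint): Angle (rad) of the brass eccentric (48 mm disc, 9 mm off its pivot). 0 = low point to the carriage, lever on its stop pin; grows clockwise from above, to 2.7. Starts at 1.6 to 2.35 (locked). The lever, a bar 12 mm wide, 36 to 44 mm above the desk, points from the pivot at 2.05 - cam rad, counterclockwise from the fixture's +x. Steady friction (2 N at post); stays where left
- lever_post (a point): Centre of the top of the red upright round post at the lever's end: 16 mm diameter, 60 mm from the cam's pivot, from 42 mm up to 82 mm above the desk
- carriage: Loose aluminium carriage between the rails (slides at 2 to 7 N), block 70 (x) x 74 (y) x 18 mm, axes as the fixture's. Origin at the centre of its underside, 12 mm above the desk. 10 mm follower nose in front. Starts at x = -22 to -47 mm in the fixture's frame; fully home, front face on the end stops, at x = 8 mm, where it just clears the cam's low point; a locked cam stops it 6 mm or more short
- push_plate (a point): Centre of the rear face of the blue push plate at the carriage's rear end, 44 mm above the desk. The plate is 50 mm wide (y), 8 mm thick, from 14 to 58 mm above the desk; its rear face is flush with the carriage's rear, 35 mm behind the carriage's origin
- card_tray: Loose off-white open card tray, 45 (x) x 60 (y) x 36 mm, standing in a low-rimmed bed on the carriage (rim 4 mm high, 2 mm play); origin at the centre of its underside, 18 mm above the carriage's origin; its top is 66 mm above the desk
- black_vial: Bystander: glass vial with a black cap, 22 mm diameter, 62 mm tall, standing on the desk, on the fixture's right (-y) or left (+y), about 25 mm from its edge; the other vial is on the other side; origin at the centre of its underside, z up
- red_vial: Bystander: glass vial with a red cap, 22 mm diameter, 56 mm tall, standing on the desk, on the fixture's right (-y) or left (+y), about 25 mm from its edge; the other vial is on the other side; origin at the centre of its underside, z up
- eyepiece_cap: Bystander: black round eyepiece cap, 45 mm diameter, 14 mm tall, on the desk, left of the fixture (+y); origin at the centre of its underside
- desk_fan: Obstacle, fixed and always in the same place: cream desk fan beside the fixture's right (far) side. Origin under its centre, at desk level; it faces its own -x. Foot about 180 x 200 mm; upright round guard 380 mm across, 95 mm to 490 mm above the desk, reaching 90 mm in front of the origin and 190 mm to either side. Keep the wrist and gripper clear of it
Not all that is in view belongs to the job. What is meant by the card_tray is not pink, and is the larger of those in its own colour.

How it is judged:
By the outcome, as a careful person would: the job done as asked, in the order asked, and still so for the second after the job is handed in, with the robot touching nothing.
It also fails if it takes over 51 s, if anything falls off the work surface, if the arm or the gripper's body presses on something with over 40 N, if the wrist force passes 120 N, or if a joint passes its speed limit or range.

## Robot

A 7-joint arm with a two-finger parallel gripper is mounted at the origin on a cart in front of the work surface, level with it; the furniture and walls round the work are solid. World frame = base frame: x ahead of the robot, y to its left, z up, the work surface at z = 0. Lengths are in m, angles in rad, forces in N, time in s.
With the tool pointing down it reaches from about 0.35 to 0.9 m from the base axis. Payload 19.9 kg.
Tool frame: the origin (TCP) lies between the finger pads; the fingertips stand 19 mm ahead of it and the grasp point (between the pads) is the TCP; z points along the fingers, y is the line along which they close (so a half turn about z gives the same grasp; the last joint's range is limited). The gripper opens to 94 mm and grips with 3 to 60 N. Pads are 16 mm wide; open, the fingers measure 119 mm over their backs; the gripper's body (75 mm by 177 mm) begins 78 mm behind the grasp point.
Start: joints at [-1.188, 0.417, -0.01, 1.614, 0.005, 1.111, -0.053], TCP at [0.258, 0.569, 0.224] pointing down, gripper open.
Joint ranges: [-2.81, 2.81], [-0.39, 2.02], [-1.27, 1.25], [0.06, 2.57], [-1.19, 4.33], [0.19, 2], [-2.82, 2.82]. Speed limits (rad/s): [1.89, 1.89, 2.39, 2.39, 3.01, 3.01, 3.01].

## Interface

Orientations are given as a 3x3 rotation matrix whose columns are the frame's x, y, z axes.
In Python, from rig import robot gives the robot as it stands. Calls block until the motion is done:
- robot.move_ptp(position, orientation): joint-space move of the TCP to a pose.
- robot.move_linear(position, velocity=0.15, frame=None, threshold=None): straight line of the TCP; frame=None keeps the orientation; velocity is the mean speed in m/s. With threshold (N) it stops when the force on the tool has changed by that much, and returns True; else False.
- robot.goto_joints(angles): joint-space move.
- robot.gripper_to(opening): finger opening in m; the grip force is fixed at half the most; returns when the fingers have stopped.
- robot.pause(seconds).
- robot.ik(position, orientation): joint angles nearest the present ones, or None.
- robot.get_state(): the state.
- robot.grab_frame(name): name is "scene" or "top"; returns the picture (384x512x3 uint8, red, green, blue); there is no depth.
- robot.camera_info(name): a dict with "fx", "fy", "cx", "cy" (pixels), "rvec" (rotation vector, rad) and "tvec" (3), from world to camera coordinates, as OpenCV has them. Camera axes: x right, y down, z forward; pixel columns grow to the right and rows downward; lengths in m; the calibration is good to about 2 mm. A picture is of the moment at which its call begins. camera_info takes no time and is no camera call.
A pose or a line that the arm cannot do raises robot.PlanningError and nothing moves.
- robot.sign_off(): hands the job in; it is judged then, once.
The state is a dict: "time": time; "qpos": joint angles; "joint_vel": joint speeds; "effort": joint torques, N m; "ee_pos": TCP position; "tool_rot": TCP orientation; "force": force on the tool from outside, world axes, zero at the start; "moment": the same for the moment, N m; "opening": finger opening in m; "grasp_force": force on a finger pad.
Only numpy, scipy, OpenCV 4.12 (cv2) and the standard library are available. Lean on these libraries where they do the work, as an engineer would, in place of code of your own. Each camera call takes 0.05 s, during which the arm holds its last target. There are 200 camera calls.

## Working session

There is one attempt and no reset: what is moved stays moved. The work goes in short steps, each a Python script; the robot and the scene stay as the last script left them, time stands still between calls to the robot, and variables do not carry over. Pictures are saved under pics/ and viewed, at most 10 in all, crops included, and the job is handed in when it is done.

```bash
ls; mkdir -p pics; python3 - <<'E'
from rig import robot
import cv2
for n in("scene","top"):
    f=robot.grab_frame(n); cv2.imwrite(f"pics/{n}0.png",f[:,:,::-1]); print(n,robot.camera_info(n))
print(robot.get_state())
E
```

```text
pics
scene {'fx': 460.9971843441426, 'fy': 460.9971843441426, 'cx': 254.9577733463548, 'cy': 193.99241833055135, 'rvec': array([ 2.25572816, -1.02946911,  0.3576445 ]), 'tvec': array([-0.29564376,  0.40254662,  0.75865216])}
top {'fx': 434.4875327116544, 'fy': 434.4875327116544, 'cx': 256.6983301008592, 'cy': 195.59637086047516, 'rvec': array([ 2.18700571, -2.17389062,  0.14676625]), 'tvec': array([0.07623244, 0.53610916, 0.94205172])}
{'time': 0.1, 'qpos': array([-1.18749442,  0.4179218 , -0.01029907,  1.61407892,  0.00467238,
        1.11071843, -0.05305099]), 'joint_vel': array([-0.00055586, -0.00199129, -0.00021571, -0.0034962 , -0.00108505,
        0.00079836,  0.00075964]), 'effort': array([ 1.35267175e-03, -8.52580190e+01,  6.40258268e-01, -4.26691425e+01,
       -4.87575622e-02,  1.63931045e-02,  1.04842179e-04]), 'ee_pos': array([0.25746333, 0.56916625, 0.22389789]), 'tool_rot': array([[-9.11096080e-01,  4.12193856e-01, -3.96528739e-04],
       [ 4.12194042e-01,  9.11095502e-01, -1.02871419e-03],
       [-6.27541167e-05, -1.10070425e-03, -9.99999392e-01]]), 'force': array([-0.24542655,  0.28798758, -0.27903227]), 'moment': array([-0.05859603,  0.02913097,  0.04261357]), 'grasp_force': 0.0, 'opening': 0.0940294240786251}
```

View pics/scene0.png

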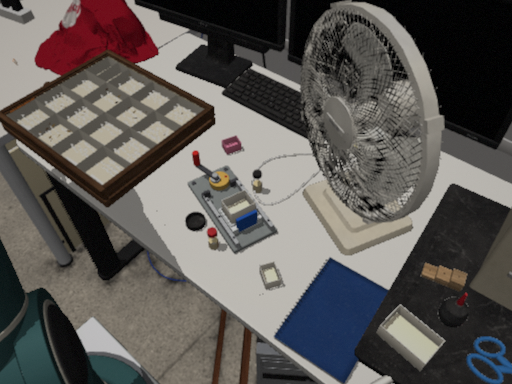

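View pics/top0.png

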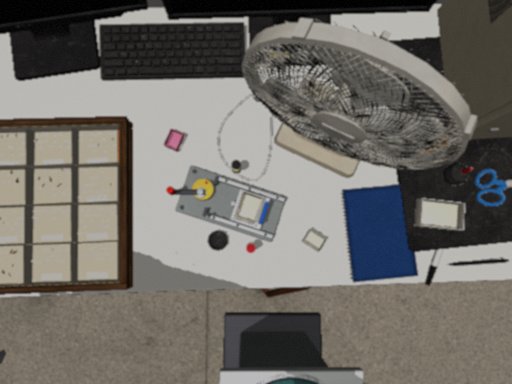

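Top view: the fixture is centred near (232,203) and its forward direction is image-left. The post is at (170,190), pivot about (203,189), blue plate (265,212). The eyepiece cap is at (218,240), red vial at (251,247) and black vial at (237,165).
Tray candidates in the top view:
- Off-white tray on the carriage: (250,207).
- Small off-white tray on the desk: (315,239).
- Pink tray: (175,140).
- Box on the dark mat: (440,213).

I choose the one in the carriage bed at (250,207) and will check it in a crop.

```bash
python3 - <<'E'
import cv2
a=cv2.imread("pics/top0.png")[150:260,160:310]; cv2.imwrite("pics/topc.png",cv2.resize(a,None,fx=5,fy=5,interpolation=cv2.INTER_CUBIC))
a=cv2.imread("pics/scene0.png")[140:255,175:295]; cv2.imwrite("pics/scenec.png",cv2.resize(a,None,fx=5,fy=5,interpolation=cv2.INTER_CUBIC))
E
```

```text
(no output)
```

View pics/topc.png

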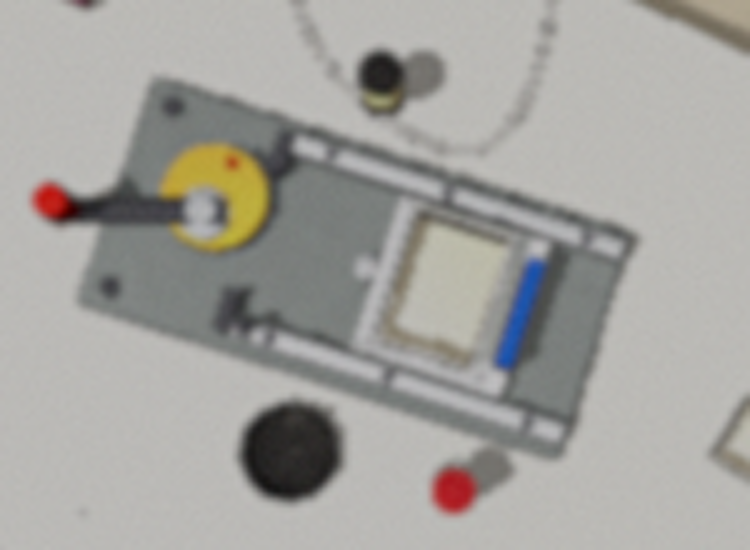

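View pics/scenec.png

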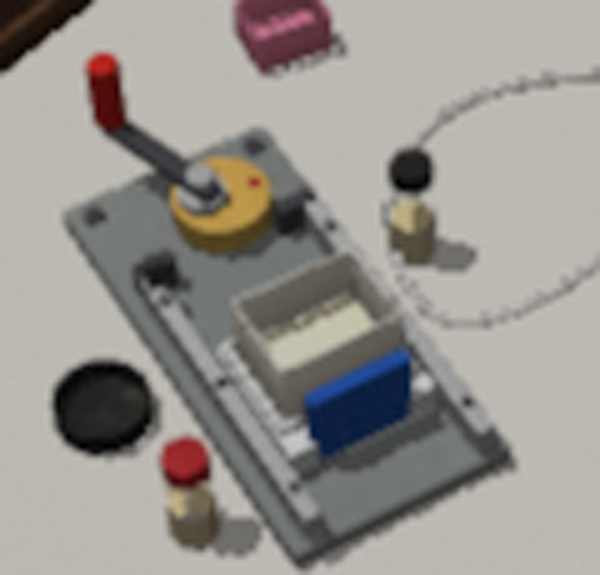

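The crops confirm the choice: the off-white tray sits in the carriage bed, about (450,285) in the top crop. The lever points forward, with the post top at (50,200) and pivot top at (203,212). Plate corners are near (155,78), (82,300), (560,457) and (635,237), and the blue plate's top edge is about (520,312).

```bash
cat > h.py <<'E'
from rig import robot
import numpy as np, cv2
def ray(cam,u,v,z):
    c=robot.camera_info(cam); R=cv2.Rodrigues(c["rvec"])[0]; o=-R.T@c["tvec"]
    d=R.T@np.array([(u-c["cx"])/c["fx"],(v-c["cy"])/c["fy"],1]); return o+d*(z-o[2])/d[2]
def crop_px(cam,u,v):
    return ((160,150) if cam=="top" else (175,140))+(np.array([u,v])+.5)/5-.5
def fit(P,W): # 2D rigid fixture->world
    P,W=np.array(P),np.array(W); p,w=P-P.mean(0),W-W.mean(0)
    a=np.arctan2((p[:,0]*w[:,1]-p[:,1]*w[:,0]).sum(),(p*w).sum())
    R=np.array([[np.cos(a),-np.sin(a)],[np.sin(a),np.cos(a)]]); return a,R,W.mean(0)-R@P.mean(0)
E
python3 - <<'E'
from h import *
F=np.array([(115,-55),(115,55),(-115,55),(-115,-55)])/1e3
T=[ray("top",*crop_px("top",*p),.012)[:2] for p in [(155,78),(82,300),(560,457),(635,237)]]
a,R,t=fit(F,T); print("top",a,t,"res",(np.array(T)-(F@R.T+t))*1e3)
S=[ray("scene",*crop_px("scene",*p),.012)[:2] for p in [(262,128),(65,215),(303,557),(513,458)]]
a2,R2,t2=fit(F,S); print("scene",a2,t2,"res",(np.array(S)-(F@R2.T+t2))*1e3)
def fx(cam,u,v,z): 
    w=ray(cam,*crop_px(cam,u,v),z)[:2]; return np.round((R.T@(w-t))*1e3,1),np.round(w,4)
for n,q in dict(pivot=("top",203,212,.048),post=("top",50,200,.082),plateR=("top",538,262,.058),plateL=("top",505,365,.058),
  pivotS=("scene",203,178,.048),postS=("scene",103,64,.082),plS=("scene",310,403,.058),prS=("scene",408,357,.058),rv=("top",455,490,.056),bv=("top",381,73,.062),cap=("top",290,450,.014)).items(): print(n,*fx(*q))
E
```

```text
top 1.25833814024805 [0.5198775  0.13652058] res [[-1.96065646  0.58877089]
 [ 1.36637439 -2.6295942 ]
 [ 2.88708649  1.11967685]
 [-2.29280443  0.92114646]]
scene 1.2579597571281205 [0.51800645 0.13426878] res [[-1.38419712  0.53033518]
 [ 0.63749221 -1.06215249]
 [ 4.03974461  0.75087562]
 [-3.29303971 -0.21905831]]
pivot [69.7  1. ] [0.5404 0.2031]
post [127.5  18.9] [0.5411 0.2636]
plateR [-75.5 -23.1] [0.5186 0.0576]
plateL [-75.7  23.6] [0.4742 0.0717]
pivotS [67.7  0.6] [0.5401 0.2011]
postS [126.2  19. ] [0.5406 0.2625]
plS [-77.5  25.3] [0.472  0.0705]
prS [-78.1 -22.5] [0.5172 0.0553]
rv [-72.1  80.9] [0.4208 0.0928]
bv [ 14.6 -79.4] [0.5999 0.126 ]
cap [ 2.7 87.3] [0.4376 0.1659]
```

```bash
cat >> h.py <<'E'
A=1.2582; R2=np.array([[np.cos(A),-np.sin(A)],[np.sin(A),np.cos(A)]]); T0=np.array([.519,.1356])
def W(x,y,tip): # fixture mm, fingertip height mm -> TCP
    return np.append(R2@np.array([x,y])/1e3+T0,(tip+19)/1e3)
def rot(yang): # tool down, its y axis at world angle yang
    y=np.array([np.cos(yang),np.sin(yang),0]); z=np.array([0,0,-1.]); return np.column_stack([np.cross(y,z),y,z])
def arc(th,back,tip=52,s=0): # finger beside post at lever angle th, 'back' mm clockwise of it
    x=70+60*np.cos(th)+back*np.sin(th); y=60*np.sin(th)-back*np.cos(th)
    return W(x,y,tip),rot(A+th+s)
E
python3 - <<'E'
from h import *
for p in [(275,135),(355,175)]: print("fan foot",ray("top",*p,.03))
for s in (0,np.pi):
    print(s,[ (None if (q:=robot.ik(*arc(th,b,52,s))) is None else np.round(q,2)) for th,b in ((.32,35),(.32,16),(.9,16),(1.5,16),(2.1,16),(2.05,40))])
for s in (-np.pi/2,np.pi/2,0,np.pi): print(s,[(None if (q:=robot.ik(W(x,0,34),rot(A+s))) is None else np.round(q,2)) for x in (-108,-27)])
E
```

```text
fan foot [0.67342383 0.03875913 0.03      ]
fan foot [ 0.58363724 -0.14159272  0.03      ]
0 [array([-0.52,  0.6 ,  0.05,  1.71, -0.04,  0.83,  1.13]), array([-0.53,  0.58,  0.05,  1.76, -0.04,  0.81,  1.12]), array([-0.47,  0.53, -0.06,  1.84,  0.04,  0.77,  1.61]), array([-0.38,  0.48, -0.16,  1.93,  0.11,  0.74,  2.15]), array([-0.26,  0.45, -0.25,  1.99,  0.16,  0.72,  2.75]), array([-0.3 ,  0.47, -0.26,  1.97,  0.17,  0.73,  2.65])]
3.141592653589793 [array([-0.88,  0.67,  0.56,  1.72, -0.44,  0.87, -1.69]), array([-0.9 ,  0.65,  0.56,  1.77, -0.44,  0.85, -1.7 ]), array([-0.87,  0.57,  0.46,  1.85, -0.34,  0.8 , -1.21]), array([-0.83,  0.51,  0.4 ,  1.94, -0.28,  0.75, -0.65]), array([-0.74,  0.46,  0.34,  2.  , -0.23,  0.71, -0.05]), array([-0.77,  0.47,  0.31,  1.98, -0.21,  0.72, -0.16])]
-1.5707963267948966 [array([-0.55,  0.47,  0.5 ,  2.09, -0.37,  0.66, -0.11]), array([-0.67,  0.52,  0.5 ,  2.01, -0.38,  0.7 , -0.25])]
1.5707963267948966 [array([-0.13,  0.43,  0.  ,  2.08, -0.  ,  0.63,  2.7 ]), array([-0.2 ,  0.48, -0.09,  1.99,  0.06,  0.67,  2.5 ])]
0 [array([-0.37,  0.44,  0.28,  2.09, -0.2 ,  0.64,  1.31]), array([-0.47,  0.49,  0.25,  2.  , -0.18,  0.67,  1.15])]
3.141592653589793 [array([-0.71,  0.53,  0.71,  2.1 , -0.54,  0.7 , -1.53]), array([-0.78,  0.56,  0.64,  2.01, -0.5 ,  0.73, -1.71])]
```

```bash
cat > a.py <<'E'
from h import *
s=np.pi; th0=.32
robot.gripper_to(0.0)
p,o=arc(th0,36,100,s); robot.move_ptp(p,o)
p,o=arc(th0,36,52,s); robot.move_linear(p,.1)
f=robot.get_state()["force"]; print("t",robot.get_state()["time"],f)
for i,th in enumerate([.4,.7,1.0,1.3,1.6,1.85,2.2]):
    p,o=arc(th,15,52,s)
    hit=robot.move_linear(p,.035 if i<6 else .02,o,threshold=12)
    st=robot.get_state(); d=R2.T@(st["ee_pos"][:2]-T0)*1e3
    print(th,hit,np.round(d,1),np.round(st["force"]-f,1),round(st["time"],2))
    if hit: break
cv2.imwrite("pics/arc.png",cv2.resize(robot.grab_frame("scene")[100:260,150:330,::-1],None,fx=3,fy=3))
E
python3 a.py
```

```text
t 3.8167 [-1.22163034  0.19883982 -0.14513902]
0.4 False [130.9   9.5] [ 1.6  0.1 -0.3] 4.71
0.7 False [125.5  27.1] [ 1.6 -1.1 -0.1] 5.38
1.0 False [115.1  42.3] [ 0.8  0.2 -0.6] 6.06
1.3 False [100.6  53.7] [1.1 0.6 0.2] 6.73
1.6 False [83.3 60.4] [ 1.1 -0.   0.1] 7.41
1.85 False [68.  61.8] [ 0.2 -0.3 -0.4] 8.0
2.2 True [59.9 61. ] [2.4 3.5 1.9] 8.6
```

View pics/arc.png

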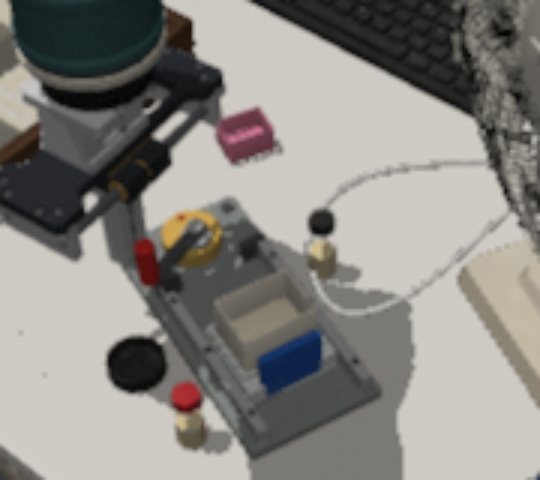

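The lever now points at its stop pin, with the post at (147,262) in the crop; everything else looks undisturbed. I'll press once more to confirm it is on the stop, then back off and look.

```bash
cat > b.py <<'E'
from h import *
s=np.pi
p0=robot.get_state()["ee_pos"]; o=robot.get_state()["tool_rot"]
t=R2@np.array([-np.sin(2.05),np.cos(2.05)]); t=R2@np.array([-np.sin(2.05),np.cos(2.05)])
p=p0.copy(); p[:2]+=t*.008
hit=robot.move_linear(p,.015,threshold=20); st=robot.get_state()
print(hit,"moved mm",np.round((st["ee_pos"]-p0)*1e3,1),np.round(R2.T@(st["ee_pos"][:2]-T0)*1e3,1),np.round(st["force"],1))
q=st["ee_pos"].copy(); q[:2]-=t*.03; robot.move_linear(q,.1)
q[2]+=.09; robot.move_linear(q,.2)
robot.move_ptp(W(-110,0,100),rot(A-np.pi/2)); print(robot.get_state()["time"])
for n in("scene","top"):
    cv2.imwrite(f"pics/{n}1.png",robot.grab_frame(n)[:,:,::-1])
a=cv2.imread("pics/top1.png")[150:260,160:310]; cv2.imwrite("pics/topc1.png",cv2.resize(a,None,fx=5,fy=5,interpolation=cv2.INTER_CUBIC))
E
python3 b.py
```

```text
True moved mm [-0.1 -0.   0. ] [59.8 60.9] [0.5 4.  1.1]
10.9
```

View pics/topc1.png

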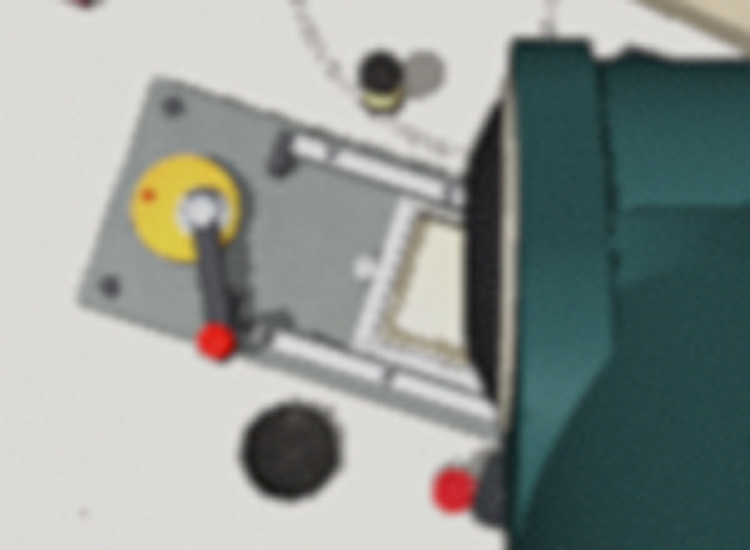

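The lever is at its stop pin: post top (217,341), disc swung to the front. I'll check the angle numerically, then push the carriage.

```bash
cat > c.py <<'E'
from h import *
w=ray("top",*crop_px("top",217,341),.082)[:2]; v=ray("top",*crop_px("top",202,210),.048)[:2]
d=R2.T@(w-v)*1e3; th=np.arctan2(d[1],d[0]); print("post rel pivot",d,"cam",2.05-th)
assert abs(2.05-th)<.1
robot.move_linear(W(-110,0,32),.1)
f=robot.get_state()["force"]
hit=robot.move_linear(W(-70,0,32),.04,threshold=18)
for x in (-25,):
    hit=robot.move_linear(W(x,0,32),.04,threshold=18)
    st=robot.get_state(); print(hit,np.round(R2.T@(st["ee_pos"][:2]-T0)*1e3,1),np.round(st["force"]-f,1),round(st["time"],2))
E
python3 c.py
```

```text
post rel pivot [-28.29503552  52.68772303] cam -0.013629436575033793
True [-34.5   0.2] [-0.6 -1.8 -0.6] 13.83
```

```bash
cat > d.py <<'E'
from h import *
hit=robot.move_linear(W(-27,0,32),.015,threshold=25)
st=robot.get_state(); print(hit,np.round(R2.T@(st["ee_pos"][:2]-T0)*1e3,1),np.round(st["force"],1))
robot.move_linear(W(-80,0,32),.1); robot.move_linear(W(-100,0,110),.15)
robot.move_ptp(np.array([.4,.42,.25]),rot(A-np.pi/2)); print(robot.get_state()["time"])
ims=[]
for n,(x,y) in dict(top=(160,150),scene=(160,140)).items():
    a=robot.grab_frame(n)[y:y+115,x:x+130,::-1]; ims.append(cv2.resize(a,None,fx=3,fy=3,interpolation=cv2.INTER_CUBIC))
cv2.imwrite("pics/fin.png",np.hstack(ims))
E
python3 d.py
```

```text
True [-34.6   0.4] [0.2 0.8 0.1]
16.9417
```

View pics/fin.png

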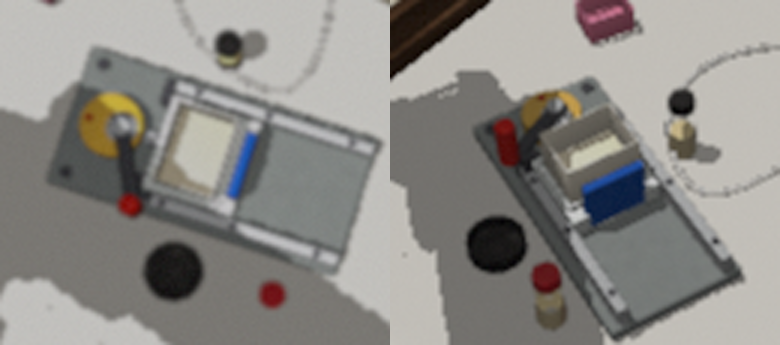

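The carriage is against the end stops, plate near (243,165). The tray sits in its bed at (200,150), the lever is on its pin at (130,205), and the vials and cap have not moved.

```bash
python3 -c "
from rig import robot
print(robot.sign_off())"
```

```text
the job is handed in; nothing more can be done
None
```

Job handed in at about 17 s on the robot's clock: the cam was turned to its stop pin first, then the carriage pushed home against the end stops with the tray in its bed, and the vials and eyepiece cap were left where they stood.

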